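# Release the latch hook of the reagent cabinet and open its door

### The arm

A 7-joint arm with a two-finger parallel gripper is mounted at the origin on the work surface. World frame = base frame: x ahead of the robot, y to its left, z up, the work surface at z = 0. Lengths are in m, angles in rad, forces in N, time in s.
With the tool pointing down it reaches from about 0.425 to 0.825 m from the base axis. Payload 3.6 kg.
Tool frame: the origin (TCP) lies midway between the tips of the shut fingers; the grasp point (between the pads) lies grip_point_offset behind it (grip_point_offset is the distance from the TCP to the grasp point, in m); y points along the fingers, x is the direction in which the jaws open and shut, and the axes are right-handed (so a half turn about y gives the same grasp; the last joint's range is limited). The gripper opens to 85 mm and grips with 20 to 120 N. Pads are 22 mm wide; open, the fingers measure 114 mm over their backs; the gripper's body (76 mm by 85 mm) begins 54 mm behind the grasp point. The pads swing forward as they close: fully open they stand 13 mm farther back than shut.
Start: joints at [-1.244, 0.615, -0.013, 1.423, 0.008, 1.103, -0.04], TCP at [0.225, 0.61, 0.231] pointing down, gripper open.
Joint ranges: [-3.12, 3.12], [-0.3, 2.06], [-1.34, 1.32], [0.26, 2.42], [-1.36, 4.5], [0.01, 1.98], [-2.84, 2.84]. Speed limits (rad/s): [2.79, 2.79, 3.14, 3.14, 3.14, 3.14, 3.14].

### API

Orientations are given as a rotation vector (axis times angle).
In Python, from station import observe, grab_frame, job_done, grip_point_offset gives the robot as it stands.
- The arm moves only by the tool jog_arm, never from a script. Its argument "series" is a list of rows, each a list of 3 entries, a list of its own where there are three numbers: the opening, from -1 (shut) to 1 (fully open), then the shift along the world's x, y, z scaled (see below), then the turn, a rotation vector about the world's x, y, z scaled (see below). A call has 1 to 20 rows; each row shifts and turns the pose as measured when the row begins; what a row does not reach is not made up. The controller multiplies each number of a shift by 40 mm and each number of a turn by 0.1 rad. A row lasts 1/10 s, in which the tool goes at most 50 mm and 8.59 degrees, less where a joint would pass 70% of its speed; a pose out of reach is approached as far as the arm can. A call with a number of a shift or a turn outside -1 to 1 is refused whole. A call with a gripper value outside its range is refused whole. The fingers move at their own pace and stop on an object; "force" is the grip in N (left out, the last holds). Time passes only in rows, so rows that do not move let the fingers close. It gives the time, the measured TCP pose, the force and the opening at its end, in the units of the state.
- observe(): the state, without advancing time (a new reading comes with each control period).
- grab_frame(name): name is "scene" or "top" or "wrist"; returns a dict with "color" (384x512x3 uint8, red, green, blue), "z_map" (384x512 float32, m along the optical axis (not along the pixel's ray), 0 where there is no reading), "fx", "fy", "cx", "cy" (pixels), "rvec" (rotation vector, rad) and "tvec" (3), from world to camera coordinates, as OpenCV has them. Camera axes: x right, y down, z forward; pixel columns grow to the right and rows downward; lengths in m; the calibration is good to about 2 mm. A picture is of the moment at which its call begins.
- job_done(): hands the job in, once; it reports no verdict.
The state is a dict: "clock": time; "joint_positions": joint angles; "joint_velocities": joint speeds; "joint_torque": joint torques, N m; "ee_pos": TCP position; "eef_rot": TCP orientation; "force": force on the tool from outside, world axes, zero at the start; "torque": the same for the moment, N m; "grip_width": finger opening in m.
Only numpy, scipy, OpenCV 4.12 (cv2) and the standard library are available. Lean on these libraries where they do the work, as an engineer would, in place of code of your own. Each camera call takes 0.05 s, during which the arm holds its last target.

### The job

Open the small reagent cabinet on the lab bench: reach down through the slot in its roof behind the door, press the orange pad of the sprung latch hook down and, while keeping it down, draw the door free towards you, then swing the door wide open to about a right angle, leave it there and take the hand away. Press and pull gently: the plastic latch must not be forced with more than about 25 N. Leave the bottle on the cabinet, the slide box and the counter beside it where they are.

Things in the scene. Friction and masses are not known exactly. Their poses are not given: they have to be found in the camera images.
- cabinet: Grey bench cabinet, fixed, 200 deep (x) x 240 wide (y) x 200 mm high; origin at the centre of its underside, x axis from its front to its back (away from the robot), z up. Roof 12 mm thick, its top 200 mm above the origin. A white door with a blue panel covers the front (-x). A slot 36 (x) by 60 mm (y) is cut in the roof's front edge, right up to the door's back face.
- gap (a point): Centre of that slot, level with the roof's top (cabinet frame: -82, -58, 200 mm); fixed, axes as the cabinet's. Shut fingertips go in from above. Below, centred on it, is the hook's orange pad, 28 (x) by 44 mm (y); its top lies 6 to 26 mm below the roof's top: adjustable, different each time and not measured, so find it by touch.
- hook_root (a point): Where the latch hook is carried on the door's back face, 45 mm below the door's top, 173 mm from the hinge; moves with the door. Pressing its pad drives the hook straight down on a spring: 3 N to start, then 0.9 N per mm. From 8 mm (about 10.5 N) its barb passes below the striker; at 12 mm (about 14 N) it meets a hard stop. Over 25 N anywhere on the cabinet, door or pad is too much.
- striker (a point): Lower edge of the fixed steel striker under the roof, 26 mm behind the slot's centre. The hook's barb stands behind it with 3 mm of play, so unpressed the door cannot open. Hold the hook down while the door is drawn 20 mm or more at the hook; after that the barb is clear and the hook may rise again without catching.
- door (a joint): Opening angle of the door, rad: 0 shut (as at the start), growing as its free edge (the cabinet's -y side) swings towards the robot, clockwise from above; end stop at 1.8. Slightly stiff hinge (0.1 N m): it stays where it is left. No spring, no handle: drawn by its back face with the fingertips in the slot.
- hinge (a point): Upright hinge axis of the door at the height of the door's top edge, on its back face, at the cabinet's +y side (cabinet frame: -100, 115, 200 mm). Turns with the door.
- door_top (a point): Upper rear edge of the door straight in front of the hook, 173 mm from the hinge axis and, when shut, 18 mm in front of the slot's centre; turns with the door, x axis out of its back face (as the cabinet's x when shut). The door is 14 mm thick, in front of this point, 230 mm wide, 188 mm high; its top is level with the roof.
- dropper: Amber bottle with white cap, 32 mm diameter, 75 mm high, standing on the rear, hinge-side part of the cabinet's roof; origin at the centre of its underside. Leave alone.
- slidebox: Open wooden box of microscope slides, 85 x 160 x 37 mm, on the bench beyond the cabinet's -y side; origin at the centre of its underside. Leave alone.
- counter: Flat white keypad cell counter, 100 x 130 x 35 mm, on the bench beyond the cabinet's +y side; origin at the centre of its underside. Leave alone.

How it is judged:
On the way:
1. the door is drawn free of the latch (open by more than 0.12 rad) (value of joint door above 0.12 rad), for 0.1 s.
At the end, for the whole second after the job is handed in: The door stands open by more than 1.15 rad (66 degrees) and is at rest (value of joint door above 1.15 rad and velocity of joint door between -0.03 and 0.03 rad/s); the robot touches nothing.
It fails at once if the robot puts more than 25 N on the cabinet, its door, the hook or its pad (contact force between any of the arm, the fingers and cabinet above 25 N).
It fails at once if the bottle on the cabinet is moved by more than 20 mm or tipped by more than 0.3 rad (distance of dropper from where it was at the start of the episode above 0.02 m or angle between dropper's own z axis and vertical above 0.3 rad).
It fails at once if the slide box is moved by more than 20 mm or tipped by more than 0.3 rad (distance of slidebox from where it was at the start of the episode above 0.02 m or angle between slidebox's own z axis and vertical above 0.3 rad).
It fails at once if the counter is moved by more than 20 mm or tipped by more than 0.3 rad (distance of counter from where it was at the start of the episode above 0.02 m or angle between counter's own z axis and vertical above 0.3 rad).
It also fails if it takes over 45 s, if anything falls off the work surface, if the arm or the gripper's body presses on something with over 40 N, if the wrist force passes 120 N, or if a joint passes its speed limit or range.

## Working session

There is one attempt and no reset: what is moved stays moved. The work goes in short steps, Python scripts to look and compute and a tool call to move; the robot and the scene stay as the last step left them, time stands still between calls to the robot, and variables do not carry over. Pictures are saved under pics/ and viewed, and the job is handed in when it is done.

Besides the shell and the picture viewer there is one more tool, called as name(argument=value, ...), one argument or row to a line, values as JSON. jog_arm: Moves the arm, as the interface text tells. Shifts and turns lie within -1 to 1; 1 stands for 40 mm of shift or 0.1 rad of turn. Its arguments: {"type":"object","properties":{"series":{"type":"array"},"force":{"type":"number"}},"required":["series"]}

```bash
mkdir -p pics; python3 - <<'E'
from station import observe, grab_frame, grip_point_offset
import cv2,numpy as np
print(observe(), grip_point_offset)
for n in ["scene","top"]:
    f=grab_frame(n); cv2.imwrite(f"pics/{n}0.png",f["color"][:,:,::-1])
    np.savez(f"{n}0.npz",**f)
    print(n,f["fx"],f["cx"],f["cy"],f["rvec"],f["tvec"])
E
```

```text
{'clock': 0.0, 'joint_positions': array([-1.24451965,  0.61590876, -0.01263902,  1.42494993,  0.00811033,
        1.10337245, -0.04040826]), 'joint_velocities': array([-0.00133646,  0.00114996,  0.00036122, -0.00010938, -0.00048364,
        0.0003793 , -0.00073762]), 'joint_torque': array([ 8.09581015e-04, -4.69228041e+01,  2.59138942e-01, -1.71039319e+01,
        9.86564235e-03,  9.51835827e-03,  3.01343569e-06]), 'ee_pos': array([0.22429147, 0.60924538, 0.23012795]), 'eef_rot': array([-1.3572088 , -0.9440541 ,  0.94753121]), 'force': array([1.45412898, 0.64153434, 0.0623298 ]), 'torque': array([ 0.00741055,  0.02700434, -0.00944828]), 'grip_width': 0.08575209883017035} 0.0187
scene 424.43850364378153 262.2765797004724 190.5695913201992 [ 2.18917386  0.96582706 -0.37345613] [-0.48346471 -0.24705962  1.33227945]
top 374.2753916767848 261.22817357730275 196.11357638094725 [ 2.15062024 -2.16604083  0.12891596] [0.03947867 0.68035568 0.82392683]
```

View pics/scene0.png

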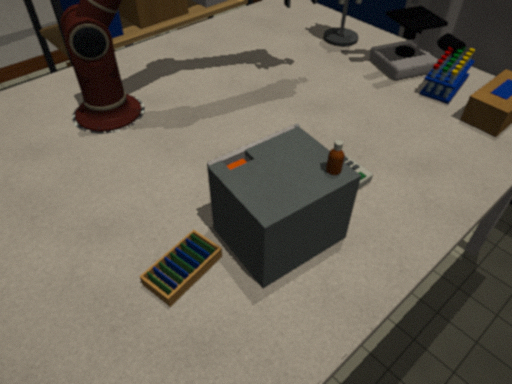

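View pics/top0.png

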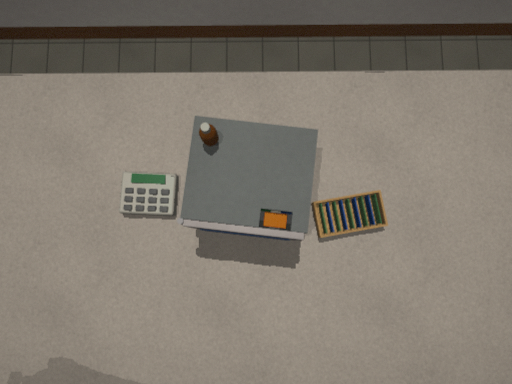

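```bash
python3 - <<'E'
import cv2,numpy as np
f=np.load("top0.npz")
c=f["color"][100:300,180:400][:,:,::-1]
cv2.imwrite("pics/crop0.png",cv2.resize(c,None,fx=3,fy=3,interpolation=cv2.INTER_CUBIC))
from scipy.spatial.transform import Rotation as R
for r in ([-1.3572088 , -0.9440541 ,  0.94753121],): print(R.from_rotvec(r).as_matrix().round(3))
E
```

```text
[[ 0.345 -0.001 -0.938]
 [ 0.938 -0.002  0.345]
 [-0.003 -1.    -0.   ]]
```

The scene camera shows the grey cabinet at about (285,200), the orange pad in its slot at (237,164), the bottle at (336,160) and the slide box at (182,265). The top view shows the slot at about (276,220), the door's white edge from (184,223) to (303,235), the bottle at (208,133), the counter at (149,193) and the slide box at (350,214).

View pics/crop0.png

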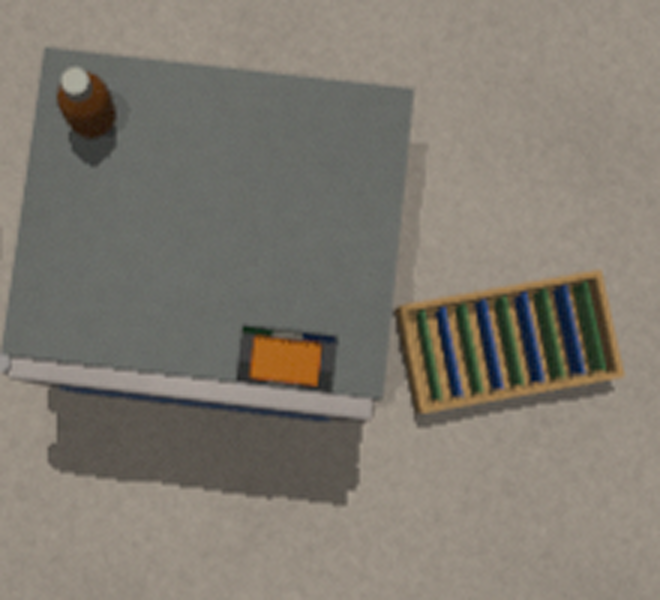

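```bash
cat > h.py <<'E'
import cv2,numpy as np
def ray(f,u,v):
    R,_=cv2.Rodrigues(np.array(f["rvec"],float)); t=np.array(f["tvec"],float)
    K=np.array([[f["fx"],0,f["cx"]],[0,f["fy"],f["cy"]],[0,0,1]],float)
    d=R.T@np.linalg.inv(K)@[u,v,1]; return -R.T@t,d
def dep(f,u,v):
    o,d=ray(f,u,v); return o+d*float(f["z_map"][int(round(v)),int(round(u))])
def plane(f,u,v,z):
    o,d=ray(f,u,v); return o+d*(z-o[2])/d[2]
def proj(f,P):
    K=np.array([[f["fx"],0,f["cx"]],[0,f["fy"],f["cy"]],[0,0,1]],float)
    return cv2.projectPoints(np.array(P,float).reshape(-1,3),np.array(f["rvec"],float),np.array(f["tvec"],float),K,None)[0].reshape(-1,2)
E
python3 - <<'E'
from h import *
np.set_printoptions(precision=4,suppress=True)
f=np.load("top0.npz")
for n,u,v in [("roof",250,170),("roof2",230,200),("pad",276,221),("bench",100,300),("counter",150,205),("slide",350,214),("cap",206,127)]: print(n,dep(f,u,v))
g=np.load("scene0.npz")
for n,u,v in [("roof",285,170),("pad",236,164)]: print(n,dep(g,u,v))
E
```

```text
roof [0.7115 0.0554 0.2001]
roof2 [0.6544 0.0933 0.1996]
pad [0.6152 0.0065 0.1836]
bench [ 0.4427  0.4153 -0.002 ]
counter [0.6628 0.2941 0.0318]
slide [ 0.6383 -0.1708  0.0336]
cap [0.7729 0.1286 0.2746]
roof [0.7074 0.0615 0.1996]
pad [0.6137 0.0102 0.1838]
```

```bash
python3 - <<'E'
from h import *
from scipy.optimize import least_squares
np.set_printoptions(precision=4,suppress=True)
f=np.load("top0.npz")
px=lambda a,b:((a+.5)/3-.5+180,(b+.5)/3-.5+100)
img=[(45,48),(413,90),(384,400)]
loc=np.array([(.1,.12),(.1,-.12),(-.1,-.12)])
W=np.array([plane(f,*px(*p),.2)[:2] for p in img]); print(W)
# slot corners rear: crop (243,328),(336,338); front (238,380),(332,391)
S=np.array([plane(f,*px(*p),.2)[:2] for p in [(243,328),(336,338),(332,391),(238,380)]]);print(S)
loc=np.vstack([loc,[(-.064,-.028),(-.064,-.088),(-.1,-.088),(-.1,-.028)]]);W=np.vstack([W,S])
def T(p,l): 
    c,s=np.cos(p[2]),np.sin(p[2]); return l@np.array([[c,s],[-s,c]])+p[:2]
r=least_squares(lambda p:(T(p,loc)-W).ravel(),[.7,.05,0]); print(r.x, (r.fun.reshape(-1,2)*1000).round(1))
for n,l in [("gap",(-.082,-.058)),("hinge",(-.1,.115)),("doortop",(-.1,-.058)),("free",(-.1,-.115)),("corner",(-.1,-.12))]: print(n,T(r.x,np.array(l)))
P=T(r.x,loc)
g=np.load("scene0.npz")
c=g["color"][110:300,190:380][:,:,::-1].copy()
c=cv2.resize(c,None,fx=3,fy=3,interpolation=cv2.INTER_CUBIC)
for q in proj(g,np.c_[P,np.full(len(P),.2)]): cv2.circle(c,tuple(int((a-b+.5)*3) for a,b in zip(q,(190,110))),3,(0,255,255),1)
cv2.imwrite("pics/chk.png",c)
E
```

```text
[[ 0.8191  0.1621]
 [ 0.7894 -0.0745]
 [ 0.5915 -0.0515]]
[[ 0.637   0.0357]
 [ 0.6303 -0.0224]
 [ 0.5973 -0.0193]
 [ 0.6046  0.039 ]]
[ 0.7054  0.0559 -0.1212] [[ 0.1  0.7]
 [ 0.8 -0.9]
 [ 0.1  0.3]
 [ 1.5  0.1]
 [ 1.  -1.4]
 [-1.8 -0.1]
 [-1.8  1.2]]
gap [0.617  0.0082]
hinge [0.6201 0.1821]
doortop [0.5992 0.0104]
free [ 0.5923 -0.0462]
corner [ 0.5917 -0.0512]
```

View pics/chk.png

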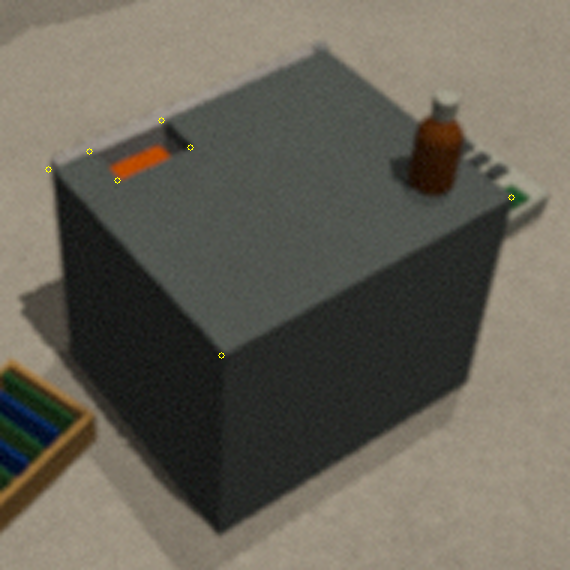

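The projected corners match the scene view to within about 2 mm. Gap is at about (0.617, 0.008), the cabinet yaw is -0.121, and the pad top reads z≈0.184, to be confirmed by touch. I'll shut the fingers and move above the slot with the jaw axis along its length.

jog_arm(
  series=[
    [-1,[0.3,-0.5,0.15],[0,0,0.15]],
    [-1,[0.58,-0.88,0.15],[0,0,0.15]],
    [-1,[0.58,-0.88,0.1],[0,0,0.15]],
    [-1,[0.58,-0.88,0.1],[0,0,0.15]],
    [-1,[0.58,-0.88,0.1],[0,0,0.15]],
    [-1,[0.58,-0.88,0.1],[0,0,0.15]],
    [-1,[0.58,-0.88,0.1],[0,0,0.15]],
    [-1,[0.58,-0.88,0],[0,0,0.15]],
    [-1,[0.58,-0.88,0],[0,0,0.15]],
    [-1,[0.58,-0.88,0],[0,0,0.15]],
    [-1,[0.58,-0.88,0],[0,0,0.15]],
    [-1,[0.58,-0.88,0],[0,0,0.15]],
    [-1,[0.58,-0.88,0],[0,0,0.15]],
    [-1,[0.4,-0.6,0],[0,0,0.15]],
    [-1,[0.2,-0.3,0],[0,0,0.1]],
    [-1,[0,0,0],[0,0,0]],
  ],
  force=40,
)

```text
clock: 1.7
ee_pos: [0.5397, 0.105, 0.2551]
eef_rot: [-1.268, -1.104, 1.137]
force: [-0.6, 0.5, -0.2]
grip_width: -0.0003
```

```bash
cat > st.py <<'E'
from station import observe
from h import *
from scipy.spatial.transform import Rotation as R
import sys
def turn(th,rv):
    y=np.array([0,0,-1.]); a=-.121-th; x=np.array([-np.sin(a),np.cos(a),0]); D=np.c_[x,y,np.cross(x,y)]
    return (R.from_matrix(D)*R.from_rotvec(rv).inv()).as_rotvec()
if __name__=="__main__":
    np.set_printoptions(precision=4,suppress=True)
    th=float(sys.argv[1]) if len(sys.argv)>1 else 0
    o=observe(); print(o["clock"],o["ee_pos"],"F",o["force"],"turn units",turn(th,o["eef_rot"])/.1)
    g=np.array([.617,.0082,.2]); print("to gap units",(g-o["ee_pos"])/.04)
    h=np.array([.6201,.1821]); c,s=np.cos(-.121),np.sin(-.121)
    d=o["ee_pos"][:2]-h; print("cab frame rel hinge",[c*d[0]+s*d[1],-s*d[0]+c*d[1]], o["joint_positions"].round(2))
E
python3 st.py
```

```text
1.7 [0.5397 0.105  0.2551] F [-0.57    0.5133 -0.2327] turn units [ 0.1556 -0.1191 -0.0045]
to gap units [ 1.9322 -2.4191 -1.3767]
cab frame rel hinge [np.float64(-0.07048883937456153), np.float64(-0.08627660137249898)] [-0.26  0.44  0.03  1.67  0.    1.04  1.22]
```

jog_arm(
  series=[
    [-1,[0.5,-0.6,0],[0.15,-0.12,0]],
    [-1,[0.5,-0.6,0],[0,0,0]],
    [-1,[0.5,-0.6,0],[0,0,0]],
    [-1,[0.4,-0.5,-0.4],[0,0,0]],
    [-1,[0.2,-0.3,-0.4],[0,0,0]],
    [-1,[0,0,0],[0,0,0]],
  ],
)

```text
clock: 2.3
ee_pos: [0.6218, 0.0074, 0.2199]
eef_rot: [-1.249, -1.127, 1.127]
force: [0.1, -0.6, 0.0]
grip_width: 0.0001
```

```bash
python3 st.py; python3 - <<'E'
from station import grab_frame
import cv2
f=grab_frame("wrist"); cv2.imwrite("pics/w1.png",f["color"][:,:,::-1])
f=grab_frame("scene"); cv2.imwrite("pics/s1.png",cv2.resize(f["color"][90:240,170:370,::-1],None,fx=4,fy=4,interpolation=cv2.INTER_CUBIC))
E
```

```text
2.3 [0.6218 0.0074 0.2199] F [ 0.1098 -0.6381  0.048 ] turn units [-0.0674 -0.0652 -0.1222]
to gap units [-0.1188  0.02   -0.4985]
cab frame rel hinge [np.float64(0.022728582128402626), np.float64(-0.1732221707673771)] [-0.06  0.58  0.03  1.52 -0.03  1.04  1.44]
```

View pics/w1.png

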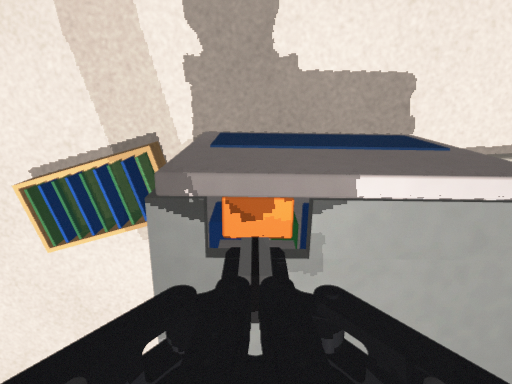

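View pics/s1.png

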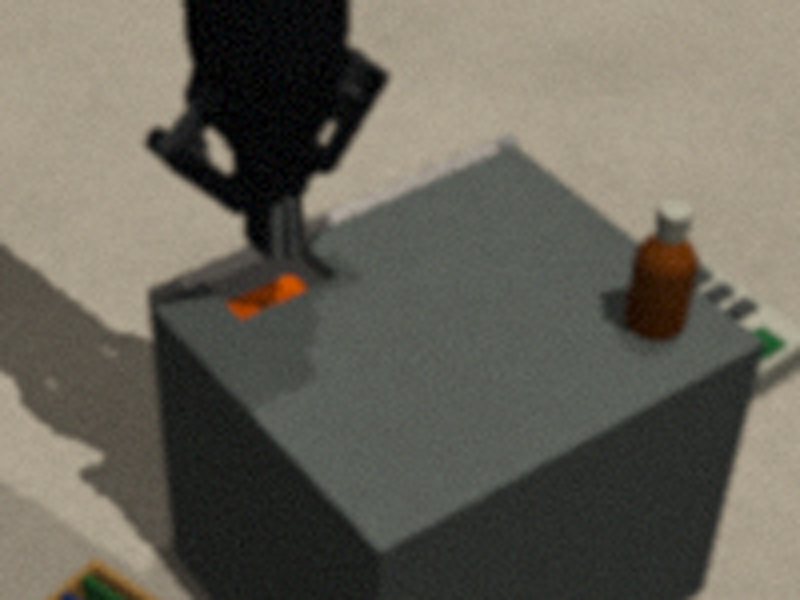

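The wrist view shows the tips above the slot's rear half. The slot's corners are at about (205,197), (311,199), (311,257) and (206,257), and the pad spans (222–295, 197–238). I'll measure the slot from this second view.

```bash
python3 - <<'E'
from station import grab_frame
from h import *
np.set_printoptions(precision=4,suppress=True)
f=grab_frame("wrist")
P=[plane(f,u,v,.2) for u,v in [(205,198),(311,199),(311,257),(206,257)]]
for p in P: print(p)
print("mean",np.mean(P,0)); d=P[1]-P[0]; print("yaw", np.arctan2(-d[0],d[1]))
print(proj(f,[[.6218,.0074,.2199],[.617,.008,.2]]),dep(f,250,215),dep(f,400,230))
E
```

```text
[ 0.5985 -0.0147  0.2   ]
[0.6054 0.0436 0.2   ]
[0.6416 0.0418 0.2   ]
[ 0.6348 -0.0196  0.2   ]
mean [0.6201 0.0128 0.2   ]
yaw -0.11780969278759004
[[249.0583 248.8026]
 [249.4385 224.5283]] [0.6177 0.0082 0.1837] [0.6293 0.0932 0.2009]
```

jog_arm(
  series=[
    [-1,[-0.1,0.05,0],[-0.07,-0.07,-0.12]],
    [-1,[0,0,0],[0,0,0]],
    [-1,[0,0,0],[0,0,0]],
  ],
)

```text
clock: 2.75
ee_pos: [0.6174, 0.018, 0.2255]
eef_rot: [-1.262, -1.136, 1.119]
force: [-0.8, 0.1, 0.3]
grip_width: -0.0002
```

```bash
python3 st.py
```

```text
2.75 [0.6174 0.018  0.2255] F [-0.7853  0.1052  0.3174] turn units [-0.0465  0.0863 -0.1009]
to gap units [-0.01   -0.2452 -0.6375]
cab frame rel hinge [np.float64(0.017126317628710915), np.float64(-0.16321726725851224)] [-0.08  0.56  0.03  1.54 -0.02  1.03  1.42]
```

jog_arm(
  series=[
    [-1,[0,0,0],[0,0,0]],
  ],
)

```text
clock: 2.85
ee_pos: [0.6173, 0.0189, 0.2261]
eef_rot: [-1.262, -1.137, 1.12]
force: [0.0, -0.0, 0.5]
grip_width: 0.0001
```

jog_arm(
  series=[
    [-1,[0,0,0],[0,0,0]],
  ],
)

```text
clock: 2.95
ee_pos: [0.6173, 0.0193, 0.2265]
eef_rot: [-1.262, -1.138, 1.12]
force: [0.3, -0.2, -0.2]
grip_width: 0.0002
```

jog_arm(
  series=[
    [-1,[0,-0.2,-0.3],[0,0,0]],
  ],
)

```text
clock: 3.05
ee_pos: [0.6187, 0.0129, 0.216]
eef_rot: [-1.263, -1.144, 1.118]
force: [-0.1, 0.9, 0.2]
grip_width: 0.0001
```

jog_arm(
  series=[
    [-1,[0,0,0],[0,0,0]],
  ],
)

```text
clock: 3.15
ee_pos: [0.6173, 0.0104, 0.2138]
eef_rot: [-1.262, -1.138, 1.12]
force: [0.3, -0.7, -0.1]
grip_width: 0.0
```

jog_arm(
  series=[
    [-1,[0,0,-0.25],[0,0,0]],
    [-1,[0,0,-0.15],[0,0,-0.1]],
    [-1,[0,0,0],[0,0,0]],
  ],
)

```text
clock: 3.45
ee_pos: [0.6169, 0.0094, 0.1952]
eef_rot: [-1.267, -1.127, 1.111]
force: [-0.9, -0.3, 0.5]
grip_width: 0.0001
```

```bash
python3 st.py; python3 - <<'E'
from station import grab_frame
import cv2
f=grab_frame("wrist"); cv2.imwrite("pics/w2.png",cv2.resize(f["color"][130:330,130:390,::-1],None,fx=3,fy=3,interpolation=cv2.INTER_CUBIC))
E
```

```text
3.45 [0.6169 0.0094 0.1952] F [-0.8911 -0.3114  0.5234] turn units [-0.0451  0.0868  0.0068]
to gap units [ 0.0015 -0.03    0.1189]
cab frame rel hinge [np.float64(0.017709373590000212), np.float64(-0.17181902250647887)] [-0.07  0.59  0.03  1.58 -0.03  0.96  1.42]
```

View pics/w2.png

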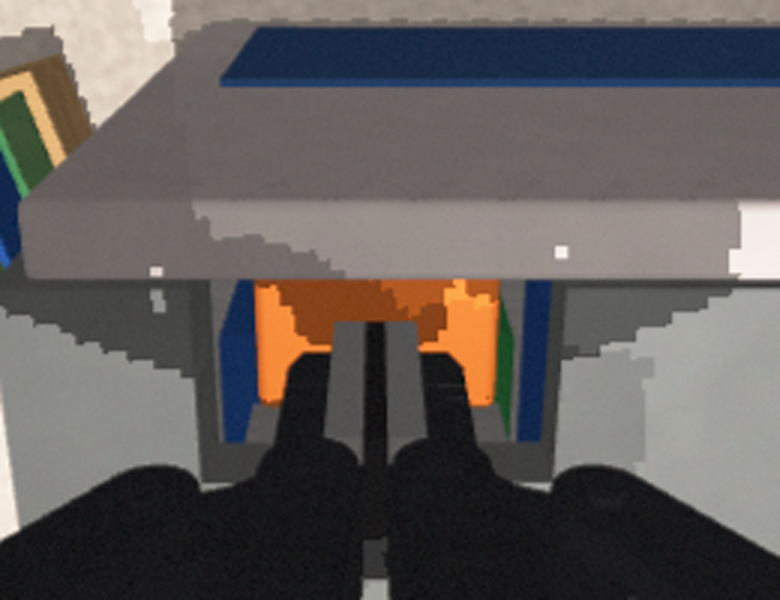

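The fingertips are inside the slot, centred over the pad, with clearance on all sides. Now I'll probe downwards.

jog_arm(
  series=[
    [-1,[0,0,-0.1],[0,0,0]],
    [-1,[0,0,-0.08],[0,0,0]],
  ],
)

```text
clock: 3.7
ee_pos: [0.6176, 0.0095, 0.1884]
eef_rot: [-1.268, -1.129, 1.111]
force: [-0.5, 0.7, 0.7]
grip_width: 0.0
```

jog_arm(
  series=[
    [-1,[0,0,-0.06],[0,0,0]],
  ],
)

```text
clock: 3.8
ee_pos: [0.6176, 0.0096, 0.1858]
eef_rot: [-1.268, -1.129, 1.111]
force: [-0.0, 0.8, 1.0]
grip_width: -0.0
```

jog_arm(
  series=[
    [-1,[0,0,-0.05],[0,0,0]],
  ],
)

```text
clock: 3.9
ee_pos: [0.6177, 0.0097, 0.1837]
eef_rot: [-1.268, -1.129, 1.111]
force: [-0.5, -0.1, 4.1]
grip_width: -0.0002
```

jog_arm(
  series=[
    [-1,[0,0,-0.05],[0,0,0]],
  ],
)

```text
clock: 4.0
ee_pos: [0.6177, 0.0097, 0.1822]
eef_rot: [-1.268, -1.13, 1.111]
force: [-1.1, 0.4, 4.9]
grip_width: 0.0
```

jog_arm(
  series=[
    [-1,[0,0,-0.07],[0,0,0]],
    [-1,[0,0,-0.07],[0,0,0]],
  ],
)

```text
clock: 4.2
ee_pos: [0.6177, 0.0097, 0.1785]
eef_rot: [-1.268, -1.13, 1.11]
force: [-2.6, -0.1, 8.8]
grip_width: -0.0003
```

jog_arm(
  series=[
    [-1,[0,0,-0.07],[0,0,0]],
  ],
)

```text
clock: 4.3
ee_pos: [0.6177, 0.0097, 0.1771]
eef_rot: [-1.269, -1.131, 1.11]
force: [-3.3, 0.2, 8.8]
grip_width: -0.0001
```

jog_arm(
  series=[
    [-1,[0,0,-0.07],[0,0,0]],
  ],
)

```text
clock: 4.4
ee_pos: [0.6177, 0.0097, 0.176]
eef_rot: [-1.269, -1.131, 1.109]
force: [-3.9, -0.4, 9.6]
grip_width: 0.0002
```

jog_arm(
  series=[
    [-1,[0,0,-0.09],[0,0,0]],
  ],
)

```text
clock: 4.5
ee_pos: [0.6177, 0.0097, 0.1745]
eef_rot: [-1.27, -1.132, 1.109]
force: [-4.7, -0.7, 11.3]
grip_width: -0.0
```

jog_arm(
  series=[
    [-1,[-0.05,0,-0.09],[0,0,0]],
  ],
)

```text
clock: 4.6
ee_pos: [0.6176, 0.0097, 0.1736]
eef_rot: [-1.274, -1.136, 1.105]
force: [-0.1, -0.4, 12.3]
grip_width: 0.0001
```

jog_arm(
  series=[
    [-1,[-0.08,0,-0.08],[0,0,0]],
  ],
)

```text
clock: 4.7
ee_pos: [0.6176, 0.0097, 0.1737]
eef_rot: [-1.28, -1.143, 1.1]
force: [1.0, -0.3, 12.4]
grip_width: -0.0
```

jog_arm(
  series=[
    [-1,[-0.15,0.02,-0.08],[0,0,0]],
  ],
)

```text
clock: 4.8
ee_pos: [0.6156, 0.0099, 0.1743]
eef_rot: [-1.288, -1.151, 1.094]
force: [1.7, -1.7, 11.8]
grip_width: 0.0
```

jog_arm(
  series=[
    [-1,[-0.2,0.02,-0.08],[0,0,0]],
  ],
)

```text
clock: 4.9
ee_pos: [0.6118, 0.0101, 0.1748]
eef_rot: [-1.297, -1.159, 1.088]
force: [0.1, 0.1, 11.0]
grip_width: 0.0002
```

```bash
python3 st.py
```

```text
4.9 [0.6118 0.0101 0.1748] F [ 0.0583  0.0744 11.0224] turn units [-0.0469  0.52    0.0145]
to gap units [ 0.13   -0.0479  0.629 ]
cab frame rel hinge [np.float64(0.012521511264236899), np.float64(-0.171727394866245)] [-0.07  0.59  0.03  1.66 -0.03  0.84  1.42]
```

jog_arm(
  series=[
    [-1,[-0.18,0.02,-0.12],[0,0.15,0]],
  ],
)

```text
clock: 5.0
ee_pos: [0.6083, 0.0105, 0.1741]
eef_rot: [-1.294, -1.156, 1.09]
force: [0.5, 0.4, 13.3]
grip_width: 0.0001
```

jog_arm(
  series=[
    [-1,[-0.18,0.02,-0.12],[0,0.2,-0.1]],
  ],
)

```text
clock: 5.1
ee_pos: [0.605, 0.0108, 0.1733]
eef_rot: [-1.293, -1.141, 1.086]
force: [0.4, -0.3, 12.4]
grip_width: -0.0001
```

```bash
python3 st.py
```

```text
5.1 [0.605  0.0108 0.1733] F [ 0.4352 -0.3273 12.4028] turn units [-0.0414  0.3944  0.1299]
to gap units [ 0.301  -0.0656  0.6674]
cab frame rel hinge [np.float64(0.005645659253803059), np.float64(-0.17185227242153378)] [-0.07  0.59  0.03  1.67 -0.03  0.85  1.41]
```

jog_arm(
  series=[
    [-1,[-0.18,0.02,-0.1],[0,0.2,-0.2]],
    [-1,[-0.18,0.02,-0.1],[0,0.2,-0.2]],
  ],
)

```text
clock: 5.3
ee_pos: [0.5987, 0.0115, 0.1733]
eef_rot: [-1.3, -1.095, 1.064]
force: [0.9, -0.8, 13.2]
grip_width: -0.0001
```

jog_arm(
  series=[
    [-1,[-0.18,0.02,-0.1],[0,0.15,-0.2]],
    [-1,[-0.18,0.03,-0.1],[0,0.1,-0.2]],
  ],
)

```text
clock: 5.5
ee_pos: [0.5926, 0.0124, 0.1731]
eef_rot: [-1.317, -1.061, 1.034]
force: [0.5, -0.9, 13.5]
grip_width: -0.0003
```

```bash
python3 st.py .1;python3 - <<'E'
from station import grab_frame
import cv2
f=grab_frame("top"); cv2.imwrite("pics/t3.png",cv2.resize(f["color"][100:300,180:400,::-1],None,fx=3,fy=3,interpolation=cv2.INTER_CUBIC))
f=grab_frame("wrist"); cv2.imwrite("pics/w3.png",f["color"][:,:,::-1])
E
```

```text
5.5 [0.5926 0.0124 0.1731] F [ 0.5316 -0.8831 13.4702] turn units [-0.0122  0.1962 -0.0116]
to gap units [ 0.6098 -0.1039  0.6721]
cab frame rel hinge [np.float64(-0.006802081168871068), np.float64(-0.17182241398004164)] [-0.1   0.58  0.06  1.69 -0.04  0.86  1.33]
```

View pics/w3.png

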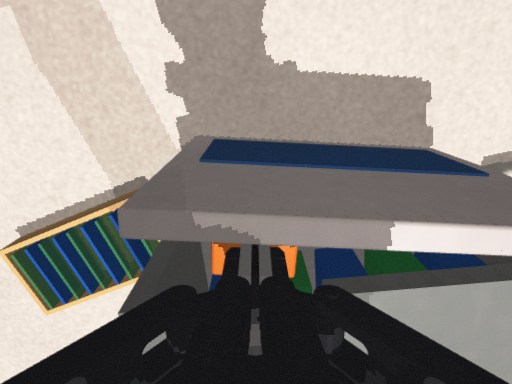

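View pics/t3.png

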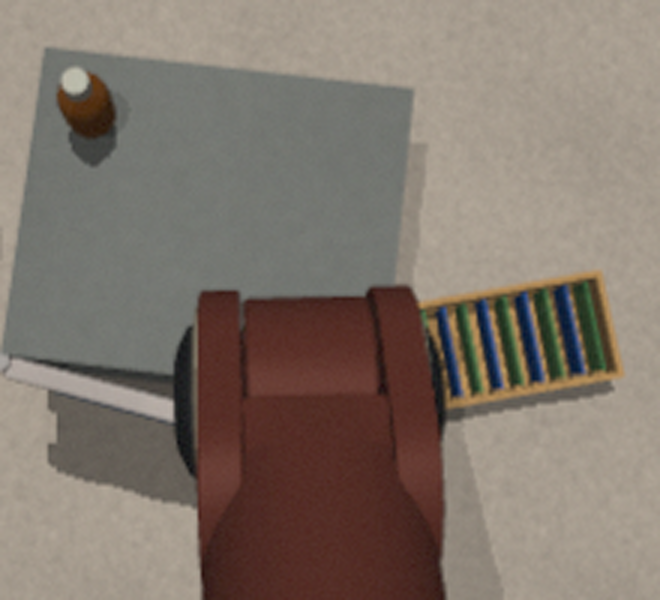

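The door is swinging out with the finger: in the wrist view its back edge now tilts away from the roof edge, and a gap shows below it. I'll keep drawing it past 20 mm, still pressed.

jog_arm(
  series=[
    [-1,[-0.2,0.04,-0.1],[0,0.1,-0.2]],
    [-1,[-0.2,0.04,-0.1],[0,0.1,-0.2]],
    [-1,[-0.2,0.04,-0.1],[0,0.1,-0.2]],
  ],
)

```text
clock: 5.9
ee_pos: [0.5804, 0.0149, 0.1727]
eef_rot: [-1.345, -1.014, 0.985]
force: [1.2, -0.4, 12.9]
grip_width: 0.0001
```

jog_arm(
  series=[
    [-1,[-0.2,0.05,-0.09],[0,0.05,-0.2]],
    [-1,[-0.2,0.05,-0.09],[0,0.05,-0.2]],
    [-1,[-0.2,0.05,-0.09],[0,0.05,-0.2]],
  ],
)

```text
clock: 6.2
ee_pos: [0.5685, 0.0183, 0.1732]
eef_rot: [-1.383, -0.978, 0.926]
force: [0.4, -1.3, 12.6]
grip_width: -0.0
```

```bash
python3 st.py .25;python3 - <<'E'
from station import grab_frame
import cv2
f=grab_frame("wrist"); cv2.imwrite("pics/w4.png",f["color"][:,:,::-1])
E
```

```text
6.2 [0.5685 0.0183 0.1732] F [ 0.4415 -1.2937 12.5939] turn units [ 0.0536  0.4141 -0.2169]
to gap units [ 1.2119 -0.2526  0.6705]
cab frame rel hinge [np.float64(-0.03142843639647999), np.float64(-0.16882516993303606)] [-0.14  0.54  0.1   1.78 -0.06  0.79  1.21]
```

View pics/w4.png

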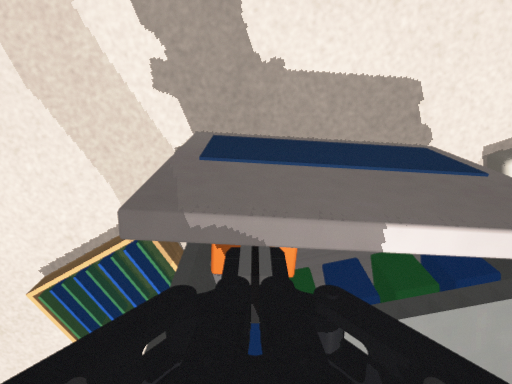

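jog_arm(
  series=[
    [-1,[-0.1,0.03,0.05],[0,0.2,0]],
    [-1,[-0.1,0.03,0.1],[0,0.2,0]],
    [-1,[-0.1,0.03,0.08],[0,0.1,0]],
  ],
)

```text
clock: 6.55
ee_pos: [0.5607, 0.0212, 0.188]
eef_rot: [-1.362, -0.949, 0.947]
force: [-0.8, -0.2, -0.3]
grip_width: -0.0003
```

```bash
python3 st.py .3; cat > arc.py <<'E'
from st import *
o=observe(); h=np.array([.6201,.1821]); p=o["ee_pos"][:2]
np.set_printoptions(precision=3,suppress=True)
r=.172; off=.011
d=p-h; 
def P(th):
    a=-.121-th; n=np.array([np.cos(a),np.sin(a)]); t=np.array([np.sin(a),-np.cos(a)])
    return h+r*t+off*n
from scipy.optimize import minimize_scalar
th=minimize_scalar(lambda x:np.linalg.norm(P(x)-p),bounds=(0,1.8),method="bounded").x
print("th",th,"pos",p,o["ee_pos"][2],"err",p-P(th),"F",o["force"],"turn",turn(th,o["eef_rot"])/.1)
q=p
for k in range(1,9):
    e=P(th+.05*k); print(round(th+.05*k,2),(e-q)/.04,e); q=e
E
python3 arc.py
```

```text
6.55 [0.5607 0.0212 0.188 ] F [-0.8045 -0.2019 -0.3012] turn units [ 0.0564  0.048  -0.7037]
to gap units [ 1.4077 -0.3253  0.2991]
cab frame rel hinge [np.float64(-0.039555239498379), np.float64(-0.16688088671842355)] [-0.15  0.52  0.1   1.75 -0.06  0.87  1.2 ]
th 0.29659787606369714 pos [0.561 0.021] 0.18803642243006136 err [0.    0.001] F [-0.805 -0.202 -0.301] turn [ 0.056  0.048 -0.67 ]
0.35 [-0.207  0.06 ] [0.552 0.024]
0.4 [-0.196  0.09 ] [0.545 0.027]
0.45 [-0.191  0.099] [0.537 0.031]
0.5 [-0.186  0.109] [0.529 0.036]
0.55 [-0.18   0.118] [0.522 0.04 ]
0.6 [-0.174  0.127] [0.515 0.045]
0.65 [-0.168  0.135] [0.509 0.051]
0.7 [-0.161  0.143] [0.502 0.056]
```

The pad is released (force ≈ 0) and the tips are 12 mm below the door's top edge. Next I'll follow the arc.

jog_arm(
  series=[
    [-1,[-0.21,0.06,0],[0,0,-0.6]],
    [-1,[-0.2,0.09,0],[0,0,-0.6]],
    [-1,[-0.2,0.1,0],[0,0,-0.6]],
    [-1,[-0.19,0.11,0],[0,0,-0.6]],
  ],
)

```text
clock: 6.95
ee_pos: [0.5299, 0.0349, 0.1881]
eef_rot: [-1.447, -0.76, 0.753]
force: [1.6, -0.4, 0.6]
grip_width: -0.0
```

```bash
python3 arc.py
```

```text
th 0.49280300544556044 pos [0.53  0.035] 0.18807927380724784 err [-0. -0.] F [ 1.604 -0.414  0.646] turn [ 0.08   0.09  -0.122]
0.54 [-0.177  0.124] [0.523 0.04 ]
0.59 [-0.175  0.126] [0.516 0.045]
0.64 [-0.168  0.135] [0.509 0.05 ]
0.69 [-0.161  0.143] [0.503 0.056]
0.74 [-0.154  0.151] [0.496 0.062]
0.79 [-0.146  0.158] [0.491 0.068]
0.84 [-0.138  0.165] [0.485 0.075]
0.89 [-0.13   0.172] [0.48  0.082]
```

Tracking is very good, so I'll continue.

jog_arm(
  series=[
    [-1,[-0.18,0.12,0],[0,0,-0.55]],
    [-1,[-0.18,0.13,0],[0,0,-0.55]],
    [-1,[-0.17,0.14,0],[0,0,-0.5]],
    [-1,[-0.16,0.14,0],[0,0,-0.5]],
    [-1,[-0.15,0.15,0],[0,0,-0.5]],
    [-1,[-0.15,0.16,0],[0,0,-0.5]],
    [-1,[-0.14,0.17,0],[0,0,-0.5]],
    [-1,[-0.13,0.17,0],[0,0,-0.5]],
  ],
)

```text
clock: 7.75
ee_pos: [0.4773, 0.0825, 0.186]
eef_rot: [-1.544, -0.427, 0.422]
force: [0.2, -0.7, 0.5]
grip_width: -0.0001
```

```bash
python3 arc.py;python3 - <<'E'
from station import grab_frame,observe
import cv2
f=grab_frame("wrist"); cv2.imwrite("pics/w5.png",f["color"][:,:,::-1])
f=grab_frame("top"); cv2.imwrite("pics/t5.png",f["color"][:,:,::-1])
print(observe()["joint_positions"])
E
```

```text
th 0.90490353793665 pos [0.477 0.083] 0.1860063182401236 err [-0.001 -0.001] F [ 0.205 -0.731  0.452] turn [0.137 0.071 0.046]
0.95 [-0.083  0.205] [0.474 0.091]
1.0 [-0.11   0.185] [0.47  0.098]
1.05 [-0.1    0.191] [0.466 0.106]
1.1 [-0.091  0.195] [0.462 0.114]
1.15 [-0.081  0.2  ] [0.459 0.122]
1.2 [-0.071  0.204] [0.456 0.13 ]
1.25 [-0.06   0.207] [0.453 0.138]
1.3 [-0.05  0.21] [0.451 0.146]
[-0.44166326  0.42961142  0.30158375  1.95968209 -0.1583877   0.77284073
  0.49238451]
```

View pics/w5.png

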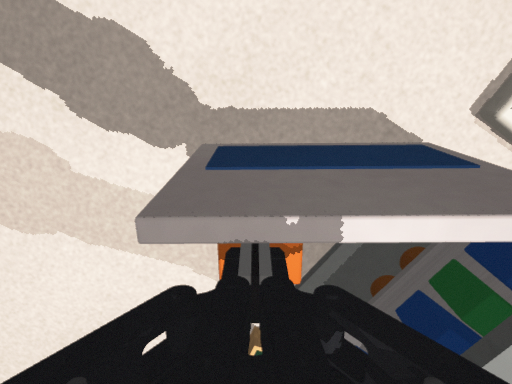

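View pics/t5.png

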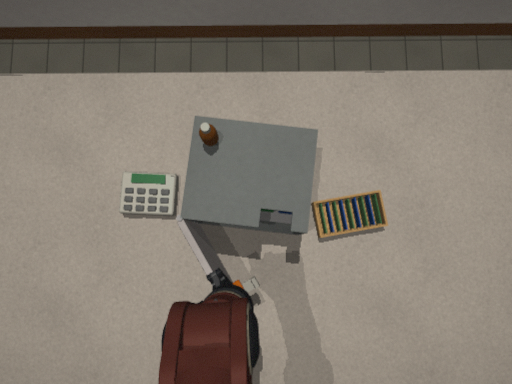

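The door stands at roughly 0.9 rad: in the top view its edge runs from (180,222) to about (230,290). Nothing else has moved, so I'll carry on to about 1.5 rad.

jog_arm(
  series=[
    [-1,[-0.1,0.2,0.02],[0.05,0,-0.5]],
    [-1,[-0.11,0.19,0.02],[0,0,-0.5]],
    [-1,[-0.1,0.19,0.02],[0,0,-0.5]],
    [-1,[-0.09,0.2,0.02],[0,0,-0.5]],
    [-1,[-0.08,0.2,0.01],[0,0,-0.5]],
    [-1,[-0.07,0.2,0.01],[0,0,-0.5]],
    [-1,[-0.06,0.21,0.01],[0,0,-0.5]],
    [-1,[-0.05,0.21,0.01],[0,0,-0.5]],
  ],
)

```text
clock: 8.65
ee_pos: [0.4496, 0.1423, 0.1881]
eef_rot: [-1.585, -0.101, 0.106]
force: [0.7, -1.2, -0.9]
grip_width: 0.0001
```

```bash
python3 arc.py
```

```text
th 1.284031272073965 pos [0.45  0.142] 0.18814937530364156 err [-0.003 -0.001] F [ 0.709 -1.188 -0.941] turn [ 0.167 -0.015  0.339]
1.33 [0.022 0.226] [0.451 0.151]
1.38 [-0.033  0.213] [0.449 0.16 ]
1.43 [-0.022  0.214] [0.448 0.168]
1.48 [-0.012  0.215] [0.448 0.177]
1.53 [-0.001  0.215] [0.448 0.186]
1.58 [0.01  0.215] [0.448 0.194]
1.63 [0.021 0.214] [0.449 0.203]
1.68 [0.031 0.213] [0.45  0.211]
```

jog_arm(
  series=[
    [-1,[0,0.21,0],[0.1,0,-0.2]],
    [-1,[-0.02,0.21,0],[0,0,-0.4]],
    [-1,[-0.02,0.21,0],[0,0,-0.4]],
    [-1,[-0.01,0.2,0],[0,0,-0.4]],
    [-1,[0,0.12,0],[0,0,-0.2]],
    [-1,[0,0.08,0],[0,0,0]],
    [-1,[0,0,0],[0,0,0]],
  ],
)

```text
clock: 9.35
ee_pos: [0.4474, 0.1833, 0.1868]
eef_rot: [-1.578, 0.028, -0.018]
force: [-0.2, -0.0, -0.5]
grip_width: 0.0
```

```bash
python3 arc.py|head -1;python3 - <<'E'
from station import grab_frame,observe
import cv2
f=grab_frame("top"); cv2.imwrite("pics/t6.png",f["color"][:,:,::-1])
E
```

```text
th 1.5206656957334244 pos [0.447 0.183] 0.18677273979577533 err [-0.  0.] F [-0.233 -0.001 -0.475] turn [ 0.07  -0.064 -0.416]
```

View pics/t6.png

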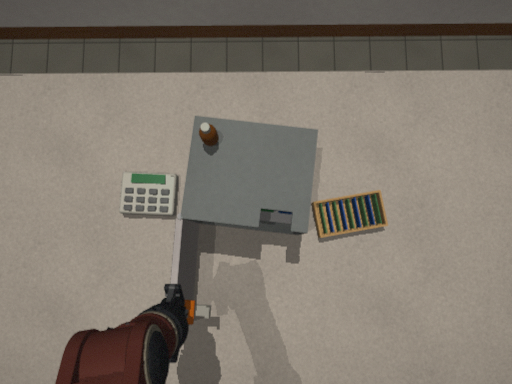

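The door's edge runs from (180,222) to (173,290), which is about a right angle. I'll ease off the face and lift straight out.

jog_arm(
  series=[
    [-1,[0,-0.1,0.05],[0,0,0]],
    [-1,[0,-0.03,0.2],[0,0,0]],
    [-1,[0,0,0.4],[0,0,0]],
    [-1,[0,0,0.6],[0,0,0]],
    [-1,[0,-0.3,0.6],[0,0,0]],
    [-1,[0,-0.6,0.5],[0,0,0]],
    [-1,[0,-0.8,0.2],[0,0,0]],
    [-1,[0,-0.8,0],[0,0,0]],
    [-1,[0,-0.8,0],[0,0,0]],
    [-1,[0,-0.5,0],[0,0,0]],
    [-1,[0,0,0],[0,0,0]],
    [-1,[0,0,0],[0,0,0]],
    [-1,[0,0,0],[0,0,0]],
    [-1,[0,0,0],[0,0,0]],
  ],
)

```text
clock: 10.8
ee_pos: [0.4468, 0.0174, 0.3002]
eef_rot: [-1.574, 0.022, -0.026]
force: [0.1, -1.1, -0.6]
grip_width: -0.0001
```

```bash
python3 - <<'E'
from station import grab_frame,observe
from h import *
o=observe(); print(o["ee_pos"],o["force"],o["joint_velocities"].round(3))
f=grab_frame("top"); np.savez("top7.npz",**f); cv2.imwrite("pics/t7.png",f["color"][:,:,::-1])
f=grab_frame("scene"); cv2.imwrite("pics/s7.png",f["color"][:,:,::-1])
E
```

```text
[0.44681567 0.01735275 0.3001595 ] [ 0.13579952 -1.14761592 -0.61227393] [-0.015  0.    -0.01   0.    -0.003  0.001 -0.002]
```

View pics/t7.png

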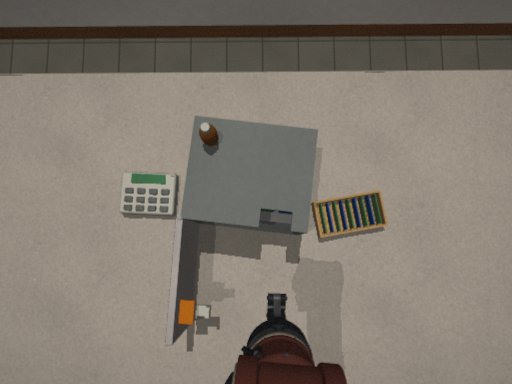

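View pics/s7.png

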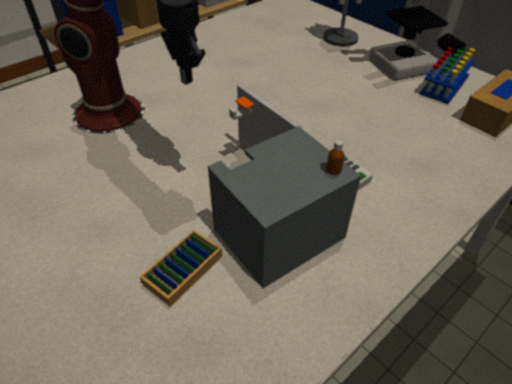

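The door's top edge runs from (180,222) to (169,344) in the top view. That is about a right angle to the cabinet front. The hand is clear, and the bottle (208,133), counter (149,193) and slide box (350,214) are where they were.

```bash
python3 - <<'E'
from h import *
f=np.load("top7.npz"); a=plane(f,181,222,.2); b=plane(f,172,343,.2); d=(b-a)[:2]
t=np.array([np.sin(-.121),-np.cos(-.121)]); print("angle",np.arccos(d@t/np.linalg.norm(d)),np.linalg.norm(d))
from station import job_done
print(job_done())
E
```

```text
angle 1.505422583989274 0.21772631060313502
the job is handed in; nothing more can be done
None
```

The cabinet door is open at about a right angle, measured at 1.51 rad in the last top view, and the job is handed in. The hand is clear of everything.

- **Latch:** I put the shut fingertips into the slot and found the pad by touch about 16 mm below the roof, which matched the camera depth. I pressed it about 10–11 mm; the highest force I read was about 13.5 N. The door was drawn to about 0.3 rad before I fully released the pad.
- **Swing:** I pushed the door's back face round the arc with under 2 N showing in the readings, then backed off and lifted out. The arm finished at about 11 s on its clock.
- **Last checks:** The bottle, counter and slide box are at the same pixels as at the start. The fingertips are at z = 0.30, about 0.16 m from the door.
- **What disagreed:** The wrist and top cameras differed by 3–5 mm on the slot's position, so I aimed between them and nearer the top view. The visible door edge measured 218 mm against the stated 230 mm, which I put down to reading pixels by eye.
- **Not checked:** I read the force only at the end of each move call, so short peaks between readings are not ruled out.

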